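# Eject the red battery pack and trap it on the dock

### The arm

A 6-joint arm with a two-finger parallel gripper is mounted at the origin on the work surface. World frame = base frame: x ahead of the robot, y to its left, z up, the work surface at z = 0. Lengths are in m, angles in rad, forces in N, time in s.
With the tool pointing down it reaches from about 0.25 to 0.725 m from the base axis. Payload 9.7 kg.
Tool frame: the origin (TCP) lies between the finger pads; the fingertips stand 25 mm ahead of it and the grasp point (between the pads) lies 6 mm ahead of it (manip.nose_length is the distance from the TCP to the fingertips, in m); z points along the fingers, y is the line along which they close (so a half turn about z gives the same grasp; the last joint's range is limited). The gripper opens to 85 mm and grips with 20 to 120 N. Pads are 22 mm wide; open, the fingers measure 114 mm over their backs; the gripper's body (76 mm by 85 mm) begins 54 mm behind the grasp point. The pads swing forward as they close: fully open they stand 13 mm farther back than shut.
Start: joints at [1.288, 0.087, 0.176, 1.66, 0, 1.571], TCP at [0.153, 0.528, 0.228] pointing down, gripper open.
Joint ranges: [-3.13, 3.13], [-0.85, 1.81], [-1.15, 1.24], [-2.2, 2.28], [-1.44, 1.52], [-3.14, 3.14]. Speed limits (rad/s): [2.22, 2.22, 2.57, 3.14, 3.14, 3.14].

### API

Orientations are given as a unit quaternion [x, y, z, w].
In Python, from rig import observe, viewer, ticket, manip gives the robot as it stands.
- The arm moves only by the tool step_arm, never from a script. Its argument "commands" is a list of rows, each an object with "xyz": the shift along the tool's x, y, z in m, a list of three; "turn": the turn, a rotation vector about the tool's x, y, z in degrees, a list of three. A call has 1 to 20 rows; each row shifts and turns the commanded pose from where the row before left it, along the tool's axes as they then stand; what a row does not reach is not made up. A row lasts 1/12 s, in which the tool goes at most 41.7 mm and 7.16 degrees, less where a joint would pass 70% of its speed; a pose out of reach is approached as far as the arm can. A call is refused whole if a number of a shift passes 0.0417 or a number of a turn 7.16, either way. A call with a gripper value outside its range is refused whole. "gripper" is the opening, from 0 (shut) to 1 (fully open), set as the call begins (left out, the last holds). The fingers move at their own pace and stop on an object; "squeeze" is the grip in N (left out, the last holds). Time passes only in rows, so rows that do not move let the fingers close. It gives the time, the measured TCP pose, the force, the opening and the grip force at its end, in the units of the state.
- observe(): the state, without advancing time (a new reading comes with each control period).
- viewer.capture(name): name is "scene" or "top"; returns a dict with "frame" (420x560x3 uint8, blue, green, red), "z_map" (420x560 float32, m along the optical axis (not along the pixel's ray), 0 where there is no reading), "fx", "fy", "cx", "cy" (pixels), "eye" and "orientation" of the camera in the world. Camera axes: x right, y down, z forward; pixel columns grow to the right and rows downward; lengths in m; the calibration is good to about 2 mm. A picture is of the moment at which its call begins.
- ticket.hand_in(): hands the job in; it is judged then, once.
The state is a dict: "t": time; "qpos": joint angles; "dq": joint speeds; "joint_torque": joint torques, N m; "tool_pos": TCP position; "tool_rot": TCP orientation; "ft_force": force on the tool from outside, world axes, zero at the start; "torque": the same for the moment, N m; "width": opening from 0.0 (shut) to 1.0 (fully open); "grip_force": force on a finger pad.
Only numpy, scipy, OpenCV 4.12 (cv2) and the standard library are available. Lean on these libraries where they do the work, as an engineer would, in place of code of your own. Each camera call takes 0.05 s, during which the arm holds its last target. There are 200 camera calls.

### The job

Eject the red-topped battery pack from its charging dock: press the yellow key beside it down with one finger, and with the other finger trap the pack as it pops out, so that it stops at least 1 cm out, flat on the landing, and its nose never runs past the dock's front edge. Do not pick up the pack, and leave the other dock, its blue pack and everything else on the bench alone. Finish while still holding: one finger keeping the key down, the other still stopping the pack.

Things in the scene. Friction and masses are not known exactly. Their poses are not given: they have to be found in the camera images.
- dock_red: Charging dock holding the red pack, same look as the other dock, fixed. Black base 210 x 100 x 18 mm, grey deck 50 mm wide, top 30 mm above the bench, x -60 (open front edge, no stop) to +150 mm. Origin on the bench under the gate; -x: the way the pack pops out (roughly to the robot), +y: key side. Cradle walls x 0 to 64, 48 mm high; electronics behind, 72 mm high (44 on the key side).
- dock_red_gate (a point): Top middle of the raised steel gate bar of the red pack's dock, dock (-3, 0, 36) mm: 30 mm wide, 6 mm thick, 6 mm above the deck. The key carries it straight down: when the key is about 6 mm down it is flush and lets the pack go. The point does not go down with it. Axes as the dock's.
- dock_red_landing (a point): Middle of the white landing in front of the gate, on the deck, dock (-40, 0, 30) mm; landing x -60 to -6 mm, between kerbs 5 mm high (inner faces y +-19.5 mm, 4 mm thick). A finger standing here, its tip over the kerbs and below the pack's top (30 mm over the deck), stops the pack. Axes as the dock's.
- dock_red_key (a point): Top centre of the yellow key (50 x 38 mm, long along x) of the red pack's dock, key up: dock (-40, 50, 48) mm, beside the landing point, 50 mm to its +y side and 18 mm higher. The point does not go down with the key. Axes as the dock's.
- key_red (a joint): How far that key is pressed, m: 0 up, 0.010 fully down (its top then 8 mm above the deck, so a level pair of fingers on key and landing clears deck and kerbs). Spring 2 N at first, 5 N at the bottom, plus 1 to 3 N of gate friction. Let go, key and gate spring up again, under the pack if it is over the gate.
- pack_red: Battery pack with a red top, 45 (x) x 36 (y) x 30 (z) mm, about 120 g; origin under its centre, axes as its dock's. Starts in the cradle, nose on the gate (centre about dock x +23 mm). A spring pusher behind it (about 4 N, stroke 90 mm) drives it along -x at roughly 5 to 10 cm/s once the gate is down, and off the front edge if nothing stops it.
- dock_blue: The other dock, identical, holding the blue-topped pack. Leave it alone. Frame and sizes as dock_red.
- key_blue (a joint): How far the other dock's key is pressed, m (0 up, 0.010 down).
- pack_blue: Battery pack with a blue top, same size, in the other dock. Leave it alone.
- wheel: Bystander: turned wooden wheel, 36 mm across, 14 mm thick, lying flat between the docks; origin under its centre.
- spare_pack: Bystander: grey-topped battery pack, 45 x 36 x 30 mm, lying on the bench; origin under its centre.
- flask: Bystander: steel drinking flask, 68 mm across, 240 mm tall; origin under its centre.
- screw_jar: Bystander: clear jar with brass cap, 64 mm across, 70 mm tall; origin under its centre.
- screwdriver: Bystander: screwdriver lying on the bench along its x axis.
- offcut: Bystander: pine offcut 140 x 60 x 18 mm; origin under its centre.
- brush_pot: Bystander: terracotta pot 92 mm across, 100 mm tall, with brushes standing up to about 210 mm; origin under its centre.
Things that resemble listed ones, but are neither listed nor needed, are in the scene too. Leave any orange, turquoise or white look-alike of the pack_red alone.

How it is judged:
By the outcome, as a careful person would: the job done as asked, in the order asked, and still so for the second after the job is handed in, while the arm keeps its last pose, push and grip.
It also fails if it takes over 35 s, if anything falls off the work surface, if the arm or the gripper's body presses on something with over 40 N, if the wrist force passes 120 N, or if a joint passes its speed limit or range.

## Working session

There is one attempt and no reset: what is moved stays moved. The work goes in short steps, Python scripts to look and compute and a tool call to move; the robot and the scene stay as the last step left them, time stands still between calls to the robot, and variables do not carry over. Pictures are saved under pics/ and viewed, at most 10 in all, crops included, and the job is handed in when it is done.

Besides the shell and the picture viewer there is one more tool, called after ">>>" as name(argument=value, ...), one argument or row to a line, values as JSON. step_arm: Moves the arm, as the interface text tells. Its arguments: {"type":"object","properties":{"commands":{"type":"array"},"gripper":{"type":"number"},"squeeze":{"type":"number"}},"required":["commands"]}

```bash
mkdir -p pics; cat > h.py <<'E'
import numpy as np, cv2
from rig import observe, viewer, ticket, manip
from scipy.spatial.transform import Rotation as R
def cap(n):
    c=viewer.capture(n); return c
def cloud(c):
    z=c["z_map"]; v,u=np.indices(z.shape)
    P=np.stack([(u-c["cx"])/c["fx"]*z,(v-c["cy"])/c["fy"]*z,z],-1)
    W=R.from_quat(c["orientation"]).apply(P.reshape(-1,3)) if np.size(c["orientation"])==4 else P.reshape(-1,3)@np.array(c["orientation"]).T
    W=(W+np.array(c["eye"])).reshape(P.shape); W[z==0]=np.nan
    return W
E
python3 - <<'E'
from h import *
s=observe(); print({k:np.round(v,3) for k,v in s.items()}, manip.nose_length)
for n in("top","scene"):
    c=cap(n); cv2.imwrite(f"pics/{n}0.png",c["frame"]); np.savez(f"{n}0.npz",W=cloud(c),f=c["frame"]); print(n,c["eye"],c["orientation"],c["fx"])
E
```

```text
{'t': np.float64(0.0), 'qpos': array([ 1.288,  0.087,  0.175,  1.66 , -0.   ,  1.571]), 'dq': array([-0.002, -0.001, -0.001, -0.   , -0.001, -0.001]), 'joint_torque': array([ 0.0000e+00, -5.2039e+01,  4.6480e+01,  1.6000e-02,  0.0000e+00,
       -0.0000e+00]), 'tool_pos': array([0.153, 0.528, 0.227]), 'tool_rot': array([ 0.141,  0.99 , -0.001, -0.   ]), 'ft_force': array([ 0.076, -0.555, -1.115]), 'torque': array([-0.087, -0.036, -0.027]), 'grip_force': np.float64(0.0), 'width': np.float64(1.006)} 0.025
top [0.45358622 0.01428336 1.15724587] [ 0.71535339 -0.69836386  0.01439013 -0.01871815] 424.4763449801576
scene [1.15167495 0.46701341 0.56960117] [ 0.41119516  0.77925681 -0.42196364 -0.21359788] 385.9493060740348
```

View pics/top0.png

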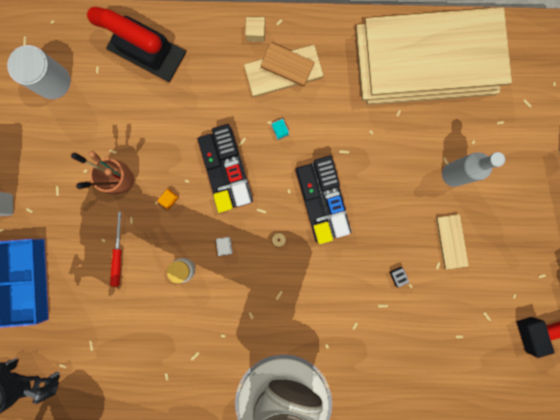

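View pics/scene0.png

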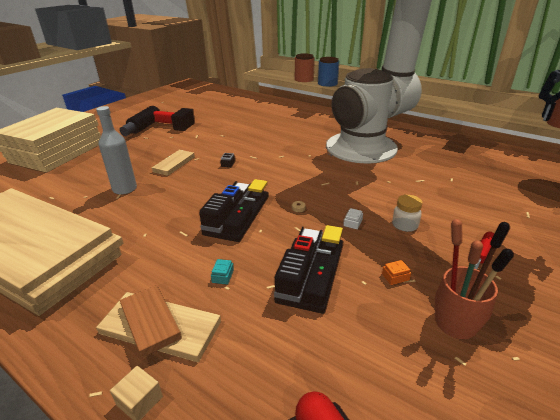

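The top view shows the red pack at about (233,172), with its yellow key at (222,202) and white landing at (241,194). These could be mistaken for it:
- blue-topped pack (336,204)
- orange look-alike (168,198)
- turquoise look-alike (280,128)
- grey spare pack (224,246)
- dark look-alike (400,277)
- red screwdriver handle (116,265)

I choose the red top at (233,172), which sits in a dock.

```bash
cat > m.py <<'E'
from h import *
import sys
def meas(n,boxes,pref,out):
    fs=[];Ws=[]
    d=np.load(f"{pref}.npz"); W,f=d["W"],d["f"]
    hsv=cv2.cvtColor(f,cv2.COLOR_BGR2HSV); 
    u0,v0,u1,v1=boxes; roi=np.zeros(hsv.shape[:2],bool); roi[v0:v1,u0:u1]=1
    H,S,V=hsv[...,0],hsv[...,1],hsv[...,2]
    ms={"key":(H>22)&(H<36)&(S>150)&(V>120),"land":(S<60)&(V>170),"red":((H<6)|(H>174))&(S>170)&(V>90)}
    for k,m in ms.items():
        m=(m&roi).astype(np.uint8); nl,l,st,ce=cv2.connectedComponentsWithStats(m)
        i=1+np.argmax(st[1:,4]); mm=l==i
        P=W[mm]; P=P[~np.isnan(P[:,0])]; zt=np.median(P[:,2]); P=P[abs(P[:,2]-zt)<.006]
        r=cv2.minAreaRect((P[:,:2]*1000).astype(np.float32))
        print(n,k,mm.sum(),"cpx",ce[i].round(),"med z",zt.round(4),"mean",P.mean(0).round(4),"rect",np.round(r[0],1),np.round(r[1],1),round(r[2],1))
    cv2.imwrite(out,cv2.resize(f[v0:v1,u0:u1],None,fx=6,fy=6,interpolation=cv2.INTER_CUBIC))
meas("top",(190,115,260,215),"top0","pics/ctop.png")
meas("scene",(265,215,355,312),"scene0","pics/cscene.png")
E
python3 m.py; python3 -c "
import cv2,numpy as np
a=cv2.imread('pics/ctop.png');b=cv2.imread('pics/cscene.png')
b=b[:, :370] if 0 else cv2.resize(b,(380,410));a=cv2.resize(a,(410,586))
o=np.zeros((586,790,3),np.uint8);o[:,:410]=a;o[:410,410:]=b;cv2.imwrite('pics/crop.png',o)"
```

```text
top key 315 cpx [222. 201.] med z 0.0475 mean [0.5326 0.174  0.0477] rect [533.  174.2] [50.4 38. ] 17.7
top land 319 cpx [240. 193.] med z 0.0304 mean [0.5564 0.1285 0.0306] rect [556.9 128.5] [60.6 37.3] 17.2
top red 162 cpx [234. 173.] med z 0.0593 mean [0.6063 0.1451 0.0595] rect [607.1 144.7] [38.7 33.7] 17.6
scene key 238 cpx [332. 233.] med z 0.047 mean [0.5379 0.1726 0.047 ] rect [535.8 171.9] [51.1 35.9] 17.3
scene land 125 cpx [311. 233.] med z 0.0297 mean [0.545  0.1231 0.0297] rect [550.5 123.4] [43.8 34.5] 19.1
scene red 140 cpx [303. 243.] med z 0.0589 mean [0.6156 0.1459 0.0586] rect [610.6 143.2] [40.9 31.9] 18.2
```

View pics/crop.png

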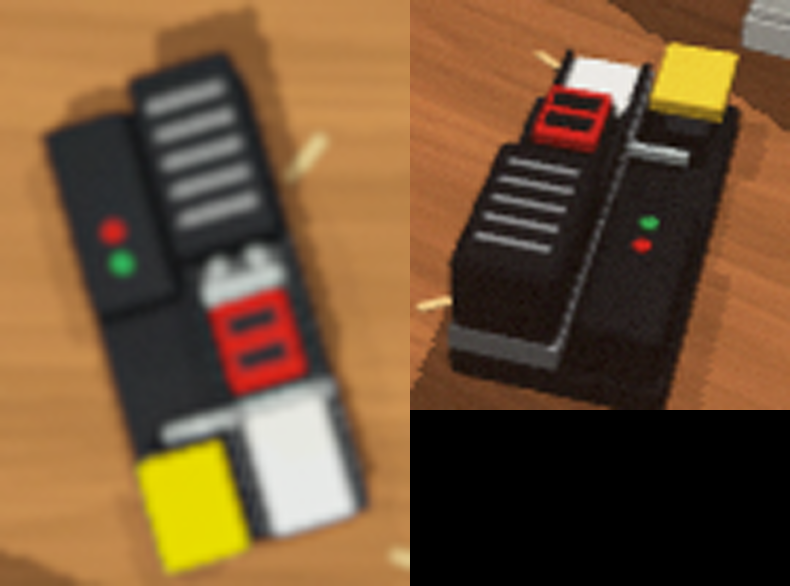

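The crop confirms it: the red pack is in its cradle behind the steel gate, with the white landing and yellow key in front. The fit gives a dock yaw of about 17.5° and a key top at about (0.534, 0.1735). I'll turn the tool to match the dock and set the opening so the fingers are 50 mm apart.

>>> step_arm(
  commands=[
    {"xyz":[0,0,0],"turn":[0,0,-6.74]},
    {"xyz":[0,0,0],"turn":[0,0,-6.74]},
    {"xyz":[0,0,0],"turn":[0,0,-6.74]},
    {"xyz":[0,0,0],"turn":[0,0,-6.74]},
    {"xyz":[0,0,0],"turn":[0,0,-6.74]},
  ],
  gripper=0.42,
)

```text
t: 0.52
tool_pos: [0.1534, 0.528, 0.2275]
tool_rot: [-0.155, 0.988, -0.0, -0.0]
ft_force: [0.2, -0.6, -0.1]
width: 0.42
grip_force: 0.0
```

```bash
python3 -c "
from h import *
s=observe();print(s['qpos'],s['tool_pos'],R.from_quat(s['tool_rot']).as_matrix().round(3),s['width'],manip.nose_length)"
```

```text
[1.28801463e+00 8.72692906e-02 1.75426096e-01 1.65977333e+00
 2.34497991e-05 9.76854238e-01] [0.1534219  0.52803029 0.22753778] [[-0.952 -0.306 -0.   ]
 [-0.306  0.952 -0.001]
 [ 0.    -0.001 -1.   ]] 0.4202121708093608 0.025
```

>>> step_arm(
  commands=[
    {"xyz":[-0.016,-0.0298,0],"turn":[0,0,0]},
    {"xyz":[-0.016,-0.0298,0],"turn":[0,0,0]},
    {"xyz":[-0.016,-0.0298,0],"turn":[0,0,0]},
    {"xyz":[-0.016,-0.0298,0],"turn":[0,0,0]},
    {"xyz":[-0.016,-0.0298,0],"turn":[0,0,0]},
    {"xyz":[-0.016,-0.0298,0],"turn":[0,0,0]},
    {"xyz":[-0.016,-0.0298,0],"turn":[0,0,0]},
    {"xyz":[-0.016,-0.0298,0],"turn":[0,0,0]},
    {"xyz":[-0.016,-0.0298,0],"turn":[0,0,0]},
    {"xyz":[-0.016,-0.0298,0],"turn":[0,0,0]},
    {"xyz":[-0.016,-0.0298,0],"turn":[0,0,0]},
    {"xyz":[-0.016,-0.0298,0],"turn":[0,0,0]},
    {"xyz":[-0.016,-0.0298,0],"turn":[0,0,0]},
    {"xyz":[-0.016,-0.0298,0],"turn":[0,0,0]},
    {"xyz":[-0.016,-0.0298,0],"turn":[0,0,0]},
    {"xyz":[-0.016,-0.0298,0],"turn":[0,0,0]},
    {"xyz":[0,0,0],"turn":[0,0,0]},
    {"xyz":[0,0,0],"turn":[0,0,0]},
  ],
)

```text
t: 2.02
tool_pos: [0.5416, 0.149, 0.227]
tool_rot: [-0.151, 0.989, -0.0, -0.001]
ft_force: [-0.8, 0.0, -0.8]
width: 0.421
grip_force: 0.0
```

```bash
python3 -c "
from h import *
s=observe();T=R.from_quat(s['tool_rot']).as_matrix();p=s['tool_pos']
print(s['qpos'].round(3),p.round(4),T.round(3),s['width'],s['ft_force'])
print('tool delta to (.5415,.1497):',(T.T@(np.array([.5415,.1497,p[2]])-p)).round(4),'yaw y',np.degrees(np.arctan2(T[1,1],T[0,1])))
c=cap('scene');W=cloud(c);cv2.imwrite('pics/s1.png',cv2.resize(c['frame'][120:330,220:420],None,fx=2.8,fy=2.8))
# finger cloud in tool frame
for n in ('scene','top'):
    c=cap(n);Q=(cloud(c)-p)@T;m=(abs(Q[...,0])<.02)&(abs(Q[...,1])<.07)&(Q[...,2]>-.02)&(Q[...,2]<.05)
    q=Q[m]; print(n,m.sum(), q[:,2].max().round(4) if m.any() else '')
    for sg in (1,-1):
        a=q[(sg*q[:,1]>0)&(q[:,2]>.0)]; 
        if len(a): print(sg,len(a),np.percentile(a,[1,50,99],axis=0).round(4).tolist())
"
```

```text
[ 0.268  0.117  0.206  1.662  0.    -0.034] [0.5416 0.149  0.227 ] [[-0.955 -0.298 -0.002]
 [-0.298  0.955 -0.   ]
 [ 0.002  0.    -1.   ]] 0.4211559098435669 [-0.77634521  0.03229673 -0.77205734]
tool delta to (.5415,.1497): [-0.0001  0.0007 -0.    ] yaw y 107.33355249365135
scene 99 -0.0036
top 1 -0.0164
```

View pics/s1.png

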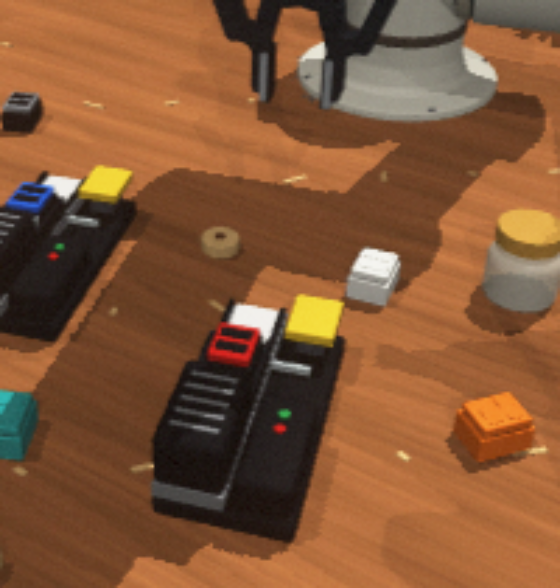

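The scene crop shows the fingers at crop pixels (265,80) and (329,88), above the dock. The red dock is untouched. I'll check the finger geometry from depth.

```bash
python3 -c "
from h import *
s=observe();T=R.from_quat(s['tool_rot']).as_matrix();p=s['tool_pos']
c=cap('scene');W=cloud(c);Q=(W-p)@T
for v in range(134,162,2):
    r=Q[v,300:350]; m=W[v,300:350,2]>.12
    print(v,[(300+i,*(r[i]*1000).round(0).astype(int)) for i in np.where(m)[0]][::2])
"
```

```text
134 [(np.int64(308), np.int64(-6), np.int64(-38), np.int64(-46)), (np.int64(310), np.int64(-7), np.int64(-34), np.int64(-47)), (np.int64(312), np.int64(-12), np.int64(-29), np.int64(-50)), (np.int64(314), np.int64(-15), np.int64(-25), np.int64(-51)), (np.int64(316), np.int64(-11), np.int64(-22), np.int64(-50)), (np.int64(318), np.int64(-1), np.int64(-20), np.int64(-46)), (np.int64(338), np.int64(-14), np.int64(20), np.int64(-56)), (np.int64(340), np.int64(-11), np.int64(23), np.int64(-55)), (np.int64(342), np.int64(-12), np.int64(27), np.int64(-56)), (np.int64(344), np.int64(-8), np.int64(30), np.int64(-55)), (np.int64(346), np.int64(-7), np.int64(34), np.int64(-55)), (np.int64(348), np.int64(-12), np.int64(38), np.int64(-57))]
136 [(np.int64(311), np.int64(-11), np.int64(-31), np.int64(-45)), (np.int64(313), np.int64(-15), np.int64(-27), np.int64(-47)), (np.int64(315), np.int64(-14), np.int64(-23), np.int64(-47)), (np.int64(317), np.int64(-9), np.int64(-20), np.int64(-45)), (np.int64(319), np.int64(2), np.int64(-19), np.int64(-41)), (np.int64(339), np.int64(-12), np.int64(22), np.in
[... 4722 characters left out ...]
.int64(-17)), (np.int64(343), np.int64(-9), np.int64(31), np.int64(-19))]
154 [(np.int64(314), np.int64(-11), np.int64(-24), np.int64(-8)), (np.int64(316), np.int64(-12), np.int64(-20), np.int64(-9)), (np.int64(318), np.int64(-1), np.int64(-18), np.int64(-4)), (np.int64(337), np.int64(-13), np.int64(21), np.int64(-15)), (np.int64(339), np.int64(-10), np.int64(24), np.int64(-14)), (np.int64(341), np.int64(-7), np.int64(27), np.int64(-13))]
156 [(np.int64(336), np.int64(-12), np.int64(19), np.int64(-10)), (np.int64(338), np.int64(-11), np.int64(22), np.int64(-10))]
158 [(np.int64(336), np.int64(-8), np.int64(19), np.int64(-4)), (np.int64(338), np.int64(-11), np.int64(23), np.int64(-6))]
160 []
```

Sideways geometry matches: finger centres are at ±25 mm. The tips look about level with the TCP rather than 25 mm ahead, so I'll descend with care and look again.

>>> step_arm(
  commands=[
    {"xyz":[0,0,0.0175],"turn":[0,0,0]},
    {"xyz":[0,0.0005,0.0175],"turn":[0,0,0]},
    {"xyz":[0,0,0.0175],"turn":[0,0,0]},
    {"xyz":[0,0,0.0175],"turn":[0,0,0]},
    {"xyz":[0,0,0.0175],"turn":[0,0,0]},
    {"xyz":[0,0,0.0175],"turn":[0,0,0]},
    {"xyz":[0,0,0.0175],"turn":[0,0,0]},
    {"xyz":[0,0,0.0175],"turn":[0,0,0]},
    {"xyz":[0,0,0],"turn":[0,0,0]},
    {"xyz":[0,0,0],"turn":[0,0,0]},
    {"xyz":[0,0,0],"turn":[0,0,0]},
  ],
)

```text
t: 3.13
tool_pos: [0.5409, 0.1515, 0.0893]
tool_rot: [-0.153, 0.988, 0.0, 0.001]
ft_force: [0.1, 0.6, 0.7]
width: 0.418
grip_force: 0.0
```

```bash
cat > look.py <<'E'
from h import *
import sys
s=observe();T=R.from_quat(s['tool_rot']).as_matrix();p=s['tool_pos']
print('t',s['t'],'p',p.round(4),'f',s['ft_force'].round(2),'w',s['width'])
c=cap('scene');W=cloud(c);f=c['frame']
cv2.imwrite(f'pics/{sys.argv[1]}.png',cv2.resize(f[190:310,250:380],None,fx=4.5,fy=4.5,interpolation=cv2.INTER_CUBIC))
Q=(W-p)@T
for sg in(1,-1):
    m=(abs(Q[...,0])<.02)&(sg*Q[...,1]>.014)&(sg*Q[...,1]<.034)&(W[...,2]>.053+(0 if len(sys.argv)<3 else float(sys.argv[2])))&(Q[...,2]>-.035)
    q=Q[m]
    if len(q): print(sg,m.sum(),'zmax',np.percentile(q[:,2],[50,90,98]).round(4),'x,y',np.percentile(q[:,:2],[2,50,98],axis=0).round(4).tolist())
yaw=np.radians(17.45);X=np.array([np.cos(yaw),np.sin(yaw),0]);Y=np.array([-X[1],X[0],0]);O=np.array([.534,.1735,0])+.04*X-.05*Y
hsv=cv2.cvtColor(f,cv2.COLOR_BGR2HSV);H,S,V=hsv[...,0],hsv[...,1],hsv[...,2]
D=np.stack([(W-O)@X,(W-O)@Y,W[...,2]],-1)
near=(abs(D[...,0])<.1)&(abs(D[...,1])<.08)
k=near&(H>22)&(H<36)&(S>150)&(V>100); r=near&((H<6)|(H>174))&(S>170)&(V>90)&(D[...,1]<.02)
print('key z',np.percentile(D[k][:,2],[25,50,75,90]).round(4),'red',r.sum(),np.percentile(D[r],[3,50,97],axis=0).round(4).tolist())
E
python3 look.py s2
```

```text
t 3.1333 p [0.5409 0.1515 0.0893] f [0.12 0.64 0.75] w 0.4178150393251386
1 81 zmax [-0.0224 -0.0112 -0.006 ] x,y [[-0.0126, 0.0181], [-0.0082, 0.0242], [0.0029, 0.031]]
-1 85 zmax [-0.0215 -0.0094 -0.0053] x,y [[-0.0132, -0.0319], [-0.0085, -0.0222], [0.0092, -0.0183]]
key z [0.0466 0.0471 0.0477 0.0482] red 119 [[0.006, -0.0168, 0.0534], [0.0382, -0.0004, 0.0589], [0.0439, 0.0132, 0.0611]]
```

View pics/s2.png

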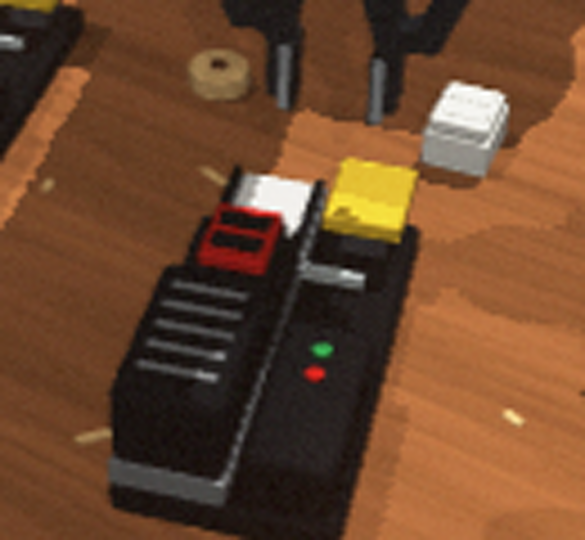

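The crop shows the tips at (285,105) and (376,122), about 40 mm above the key at (372,200). The red pack is still at (240,240), in its cradle. I'll descend in stages, watching the force.

>>> step_arm(
  commands=[
    {"xyz":[0,-0.001,0.004],"turn":[0,0,0]},
    {"xyz":[0,0,0.004],"turn":[0,0,0]},
    {"xyz":[0,0,0.004],"turn":[0,0,0]},
    {"xyz":[0,0,0.004],"turn":[0,0,0]},
    {"xyz":[0,0,0.004],"turn":[0,0,0]},
    {"xyz":[0,0,0],"turn":[0,0,0]},
    {"xyz":[0,0,0],"turn":[0,0,0]},
  ],
)

```text
t: 3.77
tool_pos: [0.5409, 0.1498, 0.0676]
tool_rot: [-0.152, 0.988, -0.0, -0.0]
ft_force: [0.2, 0.0, 0.5]
width: 0.415
grip_force: 0.0
```

```bash
python3 look.py s3
```

```text
t 3.7667 p [0.5409 0.1498 0.0676] f [0.16 0.   0.48] w 0.4150736800626387
1 76 zmax [-0.0222 -0.0109 -0.006 ] x,y [[-0.0133, 0.0178], [-0.0089, 0.0239], [0.0043, 0.031]]
-1 80 zmax [-0.022  -0.0101 -0.0054] x,y [[-0.0131, -0.0316], [-0.0085, -0.022], [0.0071, -0.0182]]
key z [0.0463 0.0472 0.0478 0.0483] red 114 [[0.0058, -0.0166, 0.0539], [0.0372, -0.001, 0.0588], [0.0438, 0.013, 0.0606]]
```

>>> step_arm(
  commands=[
    {"xyz":[0,0,0.004],"turn":[0,0,0]},
    {"xyz":[0,0,0.004],"turn":[0,0,0]},
    {"xyz":[0,0,0.004],"turn":[0,0,0]},
    {"xyz":[0,0,0.004],"turn":[0,0,0]},
    {"xyz":[0,0,0.002],"turn":[0,0,0]},
    {"xyz":[0,0,0],"turn":[0,0,0]},
    {"xyz":[0,0,0],"turn":[0,0,0]},
  ],
)

```text
t: 4.4
tool_pos: [0.541, 0.1499, 0.0498]
tool_rot: [-0.152, 0.988, -0.0, -0.0]
ft_force: [0.8, 0.2, -0.5]
width: 0.418
grip_force: 0.0
```

```bash
python3 look.py s4
```

```text
t 4.4 p [0.541  0.1499 0.0498] f [ 0.79  0.18 -0.45] w 0.41768946793544426
1 72 zmax [-0.0225 -0.0116 -0.008 ] x,y [[-0.0132, 0.0178], [-0.0092, 0.0241], [0.0008, 0.0311]]
-1 80 zmax [-0.021  -0.0097 -0.0056] x,y [[-0.0125, -0.0316], [-0.008, -0.0216], [0.007, -0.0182]]
key z [0.0464 0.0471 0.0478 0.0484] red 115 [[0.0065, -0.0164, 0.0534], [0.0374, -0.0006, 0.0587], [0.0438, 0.013, 0.0605]]
```

View pics/s4.png

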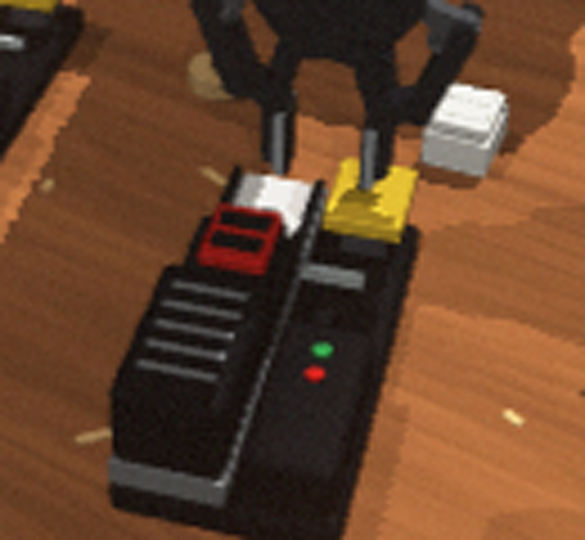

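The crop shows one tip at (370,188), just above the key. The other is at (280,168), above the landing in front of the pack. Next I'll feel for contact.

>>> step_arm(
  commands=[
    {"xyz":[0,0,0.001],"turn":[0,0,0]},
    {"xyz":[0,0,0.001],"turn":[0,0,0]},
    {"xyz":[0,0,0.001],"turn":[0,0,0]},
    {"xyz":[0,0,0.001],"turn":[0,0,0]},
    {"xyz":[0,0,0],"turn":[0,0,0]},
  ],
)

```text
t: 4.87
tool_pos: [0.541, 0.1499, 0.0458]
tool_rot: [-0.152, 0.988, -0.0, -0.0]
ft_force: [-0.3, -0.8, -0.4]
width: 0.42
grip_force: 0.0
```

>>> step_arm(
  commands=[
    {"xyz":[0,0,0.001],"turn":[0,0,0]},
    {"xyz":[0,0,0.001],"turn":[0,0,0]},
    {"xyz":[0,0,0],"turn":[0,0,0]},
  ],
)

```text
t: 5.12
tool_pos: [0.5411, 0.1499, 0.0438]
tool_rot: [-0.152, 0.988, -0.0, -0.0]
ft_force: [0.6, -0.6, -0.1]
width: 0.42
grip_force: 0.0
```

```bash
python3 look.py s5
```

```text
t 5.1167 p [0.5411 0.1499 0.0438] f [ 0.63 -0.57 -0.09] w 0.41959803898215703
1 66 zmax [-0.0235 -0.0137 -0.011 ] x,y [[-0.0132, 0.0181], [-0.008, 0.0246], [0.0044, 0.031]]
-1 72 zmax [-0.0229 -0.0132 -0.0105] x,y [[-0.0139, -0.0315], [-0.0078, -0.0217], [0.0076, -0.0182]]
key z [0.0463 0.0471 0.0477 0.0483] red 115 [[0.0052, -0.0163, 0.0538], [0.037, -0.0007, 0.0586], [0.0434, 0.0133, 0.0604]]
```

>>> step_arm(
  commands=[
    {"xyz":[0,0,0.001],"turn":[0,0,0]},
    {"xyz":[0,0,0.001],"turn":[0,0,0]},
    {"xyz":[0,0,0],"turn":[0,0,0]},
  ],
)

```text
t: 5.42
tool_pos: [0.5412, 0.15, 0.0422]
tool_rot: [-0.152, 0.988, 0.0, 0.0]
ft_force: [-0.8, -0.3, 3.0]
width: 0.421
grip_force: 1.6
```

>>> step_arm(
  commands=[
    {"xyz":[0,0,0.001],"turn":[0,0,0]},
    {"xyz":[0,0,0.001],"turn":[0,0,0]},
    {"xyz":[0,0,0],"turn":[0,0,0]},
  ],
)

```text
t: 5.67
tool_pos: [0.5412, 0.15, 0.0399]
tool_rot: [-0.152, 0.988, 0.0, 0.0]
ft_force: [-1.5, 0.2, 3.5]
width: 0.421
grip_force: 1.8
```

Contact came at TCP z of about 0.043, so about 0.034 gives roughly 9 mm of press. I'll press now and hold.

>>> step_arm(
  commands=[
    {"xyz":[0,0,0.002],"turn":[0,0,0]},
    {"xyz":[0,0,0.002],"turn":[0,0,0]},
    {"xyz":[0,0,0.0015],"turn":[0,0,0]},
    {"xyz":[0,0,0],"turn":[0,0,0]},
    {"xyz":[0,0,0],"turn":[0,0,0]},
    {"xyz":[0,0,0],"turn":[0,0,0]},
    {"xyz":[0,0,0],"turn":[0,0,0]},
    {"xyz":[0,0,0],"turn":[0,0,0]},
    {"xyz":[0,0,0],"turn":[0,0,0]},
    {"xyz":[0,0,0],"turn":[0,0,0]},
    {"xyz":[0,0,0],"turn":[0,0,0]},
    {"xyz":[0,0,0],"turn":[0,0,0]},
  ],
)

```text
t: 6.67
tool_pos: [0.5411, 0.1499, 0.0345]
tool_rot: [-0.152, 0.988, 0.0, -0.0]
ft_force: [-1.5, 0.3, 4.7]
width: 0.421
grip_force: 3.9
```

```bash
python3 look.py s6
```

```text
t 6.6667 p [0.5411 0.1499 0.0345] f [-1.52  0.32  4.73] w 0.42140927519186155
1 44 zmax [-0.0276 -0.021  -0.0195] x,y [[-0.0132, 0.0186], [-0.0082, 0.0248], [0.0046, 0.0313]]
-1 55 zmax [-0.0259 -0.0215 -0.0201] x,y [[-0.0196, -0.0317], [-0.0086, -0.0231], [0.008, -0.0175]]
key z [0.037  0.0378 0.0386 0.0392] red 110 [[-0.0246, -0.0168, 0.0542], [0.0083, -0.001, 0.059], [0.0152, 0.0126, 0.0607]]
```

View pics/s6.png

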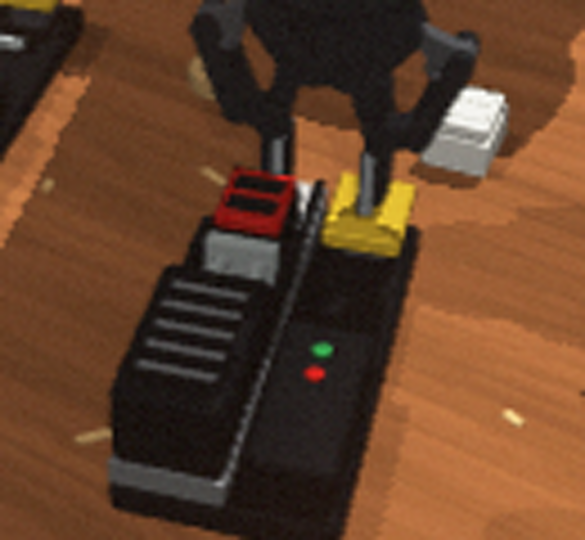

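The pack at (257,203) has come out about 29 mm and rests against the finger at (277,160). The key at (370,215) is about 9 mm down. I'll hold briefly to confirm it's steady, then hand in.

>>> step_arm(
  commands=[
    {"xyz":[0,0,0],"turn":[0,0,0]},
    {"xyz":[0,0,0],"turn":[0,0,0]},
    {"xyz":[0,0,0],"turn":[0,0,0]},
    {"xyz":[0,0,0],"turn":[0,0,0]},
    {"xyz":[0,0,0],"turn":[0,0,0]},
    {"xyz":[0,0,0],"turn":[0,0,0]},
  ],
)

```text
t: 7.22
tool_pos: [0.5411, 0.1499, 0.0345]
tool_rot: [-0.152, 0.988, -0.0, -0.0]
ft_force: [-1.4, 0.5, 4.1]
width: 0.42
grip_force: 4.0
```

```bash
python3 look.py s7 && python3 -c "
from rig import ticket
print(ticket.hand_in())"
```

```text
t 7.2167 p [0.5411 0.1499 0.0345] f [-1.43  0.5   4.07] w 0.4204946516546848
1 44 zmax [-0.0276 -0.0209 -0.0203] x,y [[-0.0127, 0.0186], [-0.0088, 0.025], [0.0038, 0.0312]]
-1 54 zmax [-0.0261 -0.0224 -0.0207] x,y [[-0.0197, -0.0313], [-0.0098, -0.0232], [0.0074, -0.0157]]
key z [0.0372 0.0377 0.0385 0.039 ] red 111 [[-0.0237, -0.0167, 0.0539], [0.0076, -0.001, 0.0586], [0.0149, 0.0128, 0.0605]]
the job is handed in; nothing more can be done
None
```

The red pack is ejected: one finger holds its key about 9 mm down, the other stops the pack flat on the landing about 29 mm out and short of the front edge, handed in at about 7 s.

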